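# Bring the ball tray to the optical reader

### The job

A steel ball lies loose in a shallow pocket of the sample tray, and a swing hasp locks the tray into its dock. Swing the hasp a quarter turn, clear of the tray, lift the tray out by its upright fin and carry it level, so that the ball never leaves its pocket, to the optical reader. Finish still holding the tray in the air, level and still, with the ball centred over the reader's round window and the tray about 10 cm above it; do not set it down or let go, and leave the other things on the worktop alone.

Things in the scene. Friction and masses are not known exactly. Their poses are not given: they have to be found in the camera images.
- dock: fixed grey plastic base plate, 84 (x) x 126 (y) x 8 mm, in which the tray stands, 8 mm above the worktop, with 1 to 2 mm of play between 9 mm high guides. Origin on the worktop below the tray's centre, z up; roughly aligned with the world (x away from the robot). At its +x side a 50 mm wide extension of the plate, to x = 100 mm, carries the hasp
- hasp (a joint): angle of the hasp, a level steel bar that swings about an upright pin, 0 to 1.9 rad, with light friction (0.03 N m); it stays where left. At 0 it points from the pin along the dock's -x, lying over the tray's tongue. Growing values swing it clockwise seen from above; at 1.57 (a quarter turn) it points along the dock's +y. It clears the tongue at about 0.8 rad
- hasp_pivot (a point): axis of the hasp's pin, at dock x = 88, y = -34 mm, at the underside of the bar, 15.5 mm above the worktop. The bar is 12 mm wide and 5 mm thick. Keep clear of the fixed printer to the left (200 mm high, x 0.22 to 0.62 m, y -0.115 m and up; reach over it) and of its stiff cord, which arches from its far right corner down to the worktop behind the dock (up to 160 mm high, x 0.60 to 0.71, y -0.11 to -0.28 m)
- hasp_knob (a point): top centre of the hasp's knob, an upright round steel stud of 14 mm diameter and 38 mm height standing on the bar's free end, 36 mm from the pin's axis; this point is 58.5 mm above the worktop, the bar's upper face 20.5 mm. The knob turns with the bar and may be pinched or pushed
- sample_tray: loose aluminium tray, about 0.2 kg: plate 66 (x) x 112 (y) x 5 mm; at y = -34 mm a tongue 20 mm wide reaches out to x = 68 mm, under the hasp. Origin at the centre of its underside, z up; axes as the dock's while it stands there. Two ring pockets at y = +36 and -36 mm (outer diameter 30, inner 24, rim 3 mm high); the ball is in the one at -y; the other is empty
- tray_fin (a point): top centre of the tray's upright fin, to lift it by: 12 mm thick along the tray's x, 36 mm long along its y, standing at the plate's centre, top 60 mm above the tray's underside and 55 mm above the plate's upper face
- pocket (a point): where the ball's centre is when it lies in the middle of its pocket: tray x = 0, y = -36, z = +16 mm
- ball_center (a point): centre of the loose steel ball, 22 mm diameter, 0.04 kg, which can roll about 5 mm either way inside the pocket and leaves over the rim when the tray tips by some 40 degrees or is jerked
- reader: fixed optical reader, a low white round puck of 68 mm diameter, 22 mm high, with a round window in the middle of its top. Origin at the centre of its underside, z up
- window (a point): centre of the reader's round window (38 mm diameter, in a 48 mm grey bezel), on its upper face 24 mm above the worktop
- petri_dish: bystander: lidded flat dish, 62 mm diameter, 12 mm high
- usb_stick: bystander: memory stick 18 x 53 x 8 mm
- vial_rack: bystander: empty white vial rack 48 x 150 x 52 mm
- tweezers: bystander: steel tweezers 134 mm long, 10 mm high
- amber_bottle: bystander: brown bottle, 45 mm diameter, 92 mm high

How it is judged:
By the outcome, as a careful person would: the job done as asked, in the order asked, and still so for the second after the job is handed in, while the arm keeps its last pose, push and grip.
It also fails if it takes over 58 s, if anything falls off the work surface, if the arm or the gripper's body presses on something with over 40 N, if the wrist force passes 120 N, or if a joint passes its speed limit or range.

### The arm

A 6-joint arm with a two-finger parallel gripper is mounted at the origin on the work surface; the furniture and walls round the work are solid. World frame = base frame: x ahead of the robot, y to its left, z up, the work surface at z = 0. Lengths are in m, angles in rad, forces in N, time in s.
With the tool pointing down it reaches from about 0.25 to 0.8 m from the base axis. Payload 3.9 kg.
Tool frame: the origin (TCP) lies midway between the tips of the shut fingers; the grasp point (between the pads) lies 19 mm behind it; z points along the fingers, y is the line along which they close (so a half turn about z gives the same grasp; the last joint's range is limited). The gripper opens to 85 mm and grips with 20 to 120 N. Pads are 22 mm wide; open, the fingers measure 114 mm over their backs; the gripper's body (76 mm by 85 mm) begins 54 mm behind the grasp point. The pads swing forward as they close: fully open they stand 13 mm farther back than shut.
Start: joints at [1.335, 0.26, -0.138, 1.173, 0, 1.571], TCP at [0.123, 0.51, 0.231] pointing down, gripper open.
Joint ranges: [-2.78, 2.78], [-0.83, 1.72], [-1.28, 1.37], [-1.9, 2.12], [-1.57, 1.48], [-3.14, 3.14]. Speed limits (rad/s): [2.57, 2.57, 3.14, 3.14, 3.14, 3.14].

### API

Orientations are given as a unit quaternion [w, x, y, z].
In Python, from workcell import status, eyes, ticket gives the robot as it stands.
- The arm moves only by the tool play_rows, never from a script. Its argument "moves" is a list of rows, each a list of 5 numbers: the opening, from 0 (shut) to 1 (fully open), then the shift along the world's x, y, z in cm, then the turn about the world's z in degrees. In form: [[gripper, x, y, z, spin], ...]. A call has 1 to 20 rows; each row is the pose to reach, as a shift and turn from the pose commanded when the call began; what a row does not reach only later rows make up. A row lasts 1/12 s, in which the tool goes at most 41.7 mm and 7.16 degrees, less where a joint would pass 70% of its speed; a pose out of reach is approached as far as the arm can. A call with a gripper value outside its range is refused whole. The fingers move at their own pace and stop on an object; "force" is the grip in N (left out, the last holds). Time passes only in rows, so rows that repeat a pose let the fingers close. It gives the time, the measured TCP pose, the force, the opening and the grip force at its end, in the units of the state.
- status.state(): the state, without advancing time (a new reading comes with each control period).
- eyes.snapshot(name): name is "scene" or "top"; returns (picture, depth): 400x640x3 uint8, red, green, blue; 400x640 float32, m along the optical axis (not along the pixel's ray), 0 where there is no reading.
- eyes.get_calibration(name): a dict with "intrinsics" (3x3 intrinsics, pixels), "distortion" ([k1, k2, p1, p2, k3] as OpenCV has them; the pictures are not rectified), "view" (4x4, takes a point from world to camera coordinates). Camera axes: x right, y down, z forward; pixel columns grow to the right and rows downward; lengths in m; the calibration is good to about 2 mm. A picture is of the moment at which its call begins. get_calibration takes no time and is no camera call.
- ticket.hand_in(): hands the job in; it is judged then, once.
The state is a dict: "time": time; "joint_pos": joint angles; "qvel": joint speeds; "tau": joint torques, N m; "position": TCP position; "tool_rot": TCP orientation; "force": force on the tool from outside, world axes, zero at the start; "ft_torque": the same for the moment, N m; "opening": opening from 0.0 (shut) to 1.0 (fully open); "grip_force": force on a finger pad.
Only numpy, scipy, OpenCV 4.12 (cv2) and the standard library are available. Lean on these libraries where they do the work, as an engineer would, in place of code of your own. Each camera call takes 0.05 s, during which the arm holds its last target. There are 200 camera calls.

## Working session

There is one attempt and no reset: what is moved stays moved. The work goes in short steps, Python scripts to look and compute and a tool call to move; the robot and the scene stay as the last step left them, time stands still between calls to the robot, and variables do not carry over. Pictures are saved under pics/ and viewed, at most 10 in all, crops included, and the job is handed in when it is done.

Besides the shell and the picture viewer there is one more tool, called after ">>>" as name(argument=value, ...) on one line, values as JSON. play_rows: Moves the arm, as the interface text tells. Its arguments: {"type":"object","properties":{"moves":{"type":"array"},"force":{"type":"number"}},"required":["moves"]}

```bash
mkdir -p pics
cat > h.py <<'E'
import numpy as np, cv2
from workcell import status, eyes, ticket
def snap(cam,fn):
    p,d=eyes.snapshot(cam); cv2.imwrite('pics/'+fn+'.png',p[:,:,::-1]); np.save('pics/'+fn+'.npy',d); return p,d
def ray(cam,u,v):
    c=eyes.get_calibration(cam);K=np.array(c['intrinsics']);V=np.array(c['view'])
    q=cv2.undistortPoints(np.array([[[u,v]]],float),K,np.array(c['distortion'],float))[0,0]
    R=V[:3,:3];o=-R.T@V[:3,3];return o,R.T@np.array([q[0],q[1],1])
def atz(cam,u,v,z):
    o,r=ray(cam,u,v);return o+r*(z-o[2])/r[2]
def atd(cam,u,v,d):
    o,r=ray(cam,u,v);return o+r*d
def proj(cam,P):
    c=eyes.get_calibration(cam);V=np.array(c['view'])
    return cv2.projectPoints(np.array(P,float).reshape(-1,1,3),cv2.Rodrigues(V[:3,:3])[0],V[:3,3],np.array(c['intrinsics']),np.array(c['distortion'],float))[0][:,0]
E
python3 - <<'E'
from h import *
for c in('top','scene'): snap(c,c+'0'); o,_=ray(c,320,200); print(c,o)
print(status.state())
E
```

```text
top [ 0.45839308 -0.36132297  0.95167819]
scene [-0.28850964 -0.29487617  0.47820339]
{'time': 0.1, 'joint_pos': array([ 1.33495131e+00,  2.60614537e-01, -1.39212539e-01,  1.17270718e+00,
        2.16545109e-05,  1.57077263e+00]), 'qvel': array([ 0.00052367, -0.00028161,  0.00308593,  0.00088732, -0.00121748,
        0.00049354]), 'tau': array([-1.19973683e-03, -4.06509697e+01,  2.54527688e+01,  1.01295963e-02,
       -1.26207710e-04, -1.23572482e-05]), 'position': array([0.12252692, 0.50988435, 0.23056054]), 'tool_rot': array([-1.12995409e-04,  1.17637598e-01,  9.93056212e-01, -8.61654471e-04]), 'force': array([-0.52647733,  0.75839049, -0.0200306 ]), 'ft_torque': array([ 0.0326173 , -0.02910574,  0.00970784]), 'grip_force': 0.0, 'opening': 0.997957898872776}
```

View pics/top0.png

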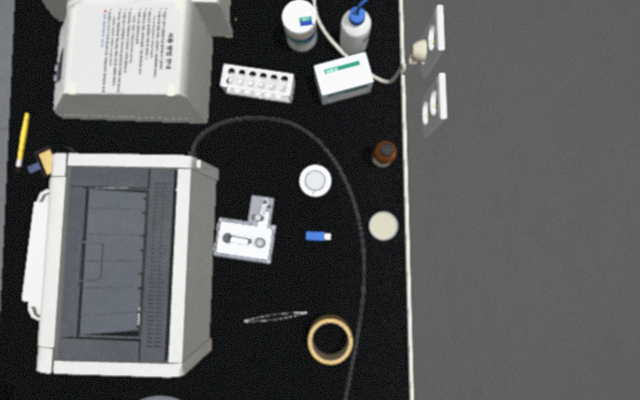

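View pics/scene0.png

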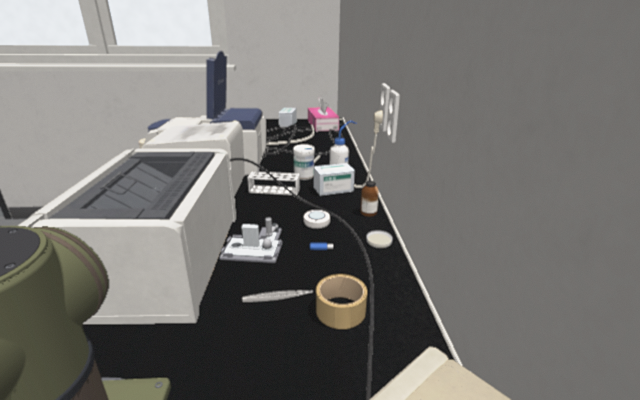

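The top view shows the tray around (245,240), the hasp extension at (261,210), the reader at (315,181), and the cord arching from (195,150) past the reader. I'll enlarge the dock and reader.

Run:
```python
from h import *
p=cv2.imread('pics/top0.png')[150:280,195:345]
cv2.imwrite('pics/crop0.png',cv2.resize(p,None,fx=5,fy=4.6,interpolation=cv2.INTER_CUBIC) if 0 else cv2.resize(p,None,fx=4.6,fy=4.6,interpolation=cv2.INTER_CUBIC))
```

```text
(no output)
```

View pics/crop0.png

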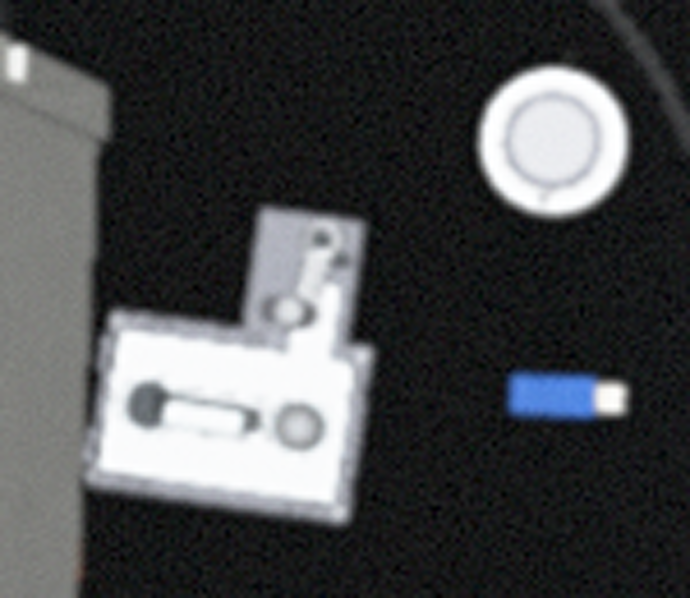

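Run:
```python
from h import *
f=lambda u,v,z:atz('top',195+(u+.5)/4.6-.5,150+(v+.5)/4.6-.5,z)
D={}
for n,u,v,z in[('fin',203,419,.068),('pivot',321,237,.0205),('knobtop',290,306,.0585),('ball',300,427,.024),('win',553,140,.024),('c+x+y',113,312,.017),('c+x-y',375,347,.017),('c-x-y',348,522,.017),('c-x+y',88,487,.017),('extfarL',260,207,.008),('extfarR',367,215,.008)]:
    D[n]=f(u,v,z);print(n,D[n].round(4))
c=np.mean([D[k] for k in D if k[0]=='c'],0)
d=D['c-x+y']-D['c-x-y']+D['c+x+y']-D['c+x-y'];yaw=np.arctan2(-d[0],d[1])
d2=D['c+x-y']-D['c-x-y'];d3=D['pivot']-c
print('c',c,np.degrees(yaw),np.degrees(np.arctan2(d2[1],d2[0])),np.linalg.norm(d2),np.linalg.norm(d)/2)
R=lambda a:np.array([[np.cos(a),-np.sin(a)],[np.sin(a),np.cos(a)]])
for k in('fin','pivot','knobtop','ball'): print(k,(R(yaw).T@(D[k]-c)[:2]*1e3).round(1))
_,dd=None,np.load('pics/top0.npy')
for n in('fin','win'): 
    u,v=proj('top',D[n])[0]; print(n,atd('top',u,v,np.median(dd[int(round(v))-1:int(round(v))+2,int(round(u))-1:int(round(u))+2])))
```

```text
fin [ 0.4459 -0.1825  0.068 ]
pivot [ 0.5296 -0.2281  0.0205]
knobtop [ 0.4958 -0.2196  0.0585]
ball [ 0.4411 -0.2188  0.024 ]
win [ 0.5734 -0.3374  0.024 ]
c+x+y [ 0.4957 -0.1294  0.017 ]
c+x-y [ 0.4779 -0.253   0.017 ]
c-x-y [ 0.3969 -0.2401  0.017 ]
c-x+y [ 0.414  -0.1183  0.017 ]
extfarL [ 0.5452 -0.1972  0.008 ]
extfarR [ 0.5408 -0.2483  0.008 ]
c [ 0.44612314 -0.1852094   0.017     ] -8.088768806732684 -8.980233112966419 0.08207862845194461 0.12391425079886402
fin [-0.6  2.6]
pivot [ 88.7 -30.8]
knobtop [ 54.  -27.1]
ball [ -0.2 -34. ]
fin [ 0.44588211 -0.18254774  0.06817628]
win [ 0.57331004 -0.33742709  0.02507016]
```

Run:
```python
from h import *
c=np.array([.446,-.183]);a=np.radians(-8.3);R=np.array([[np.cos(a),-np.sin(a)],[np.sin(a),np.cos(a)]])
w=lambda x,y,z:[*(c+R@[x/1e3,y/1e3]),z/1e3]
kn=lambda t:w(88-36*np.cos(t),-34+36*np.sin(t),58.5)
pts=[w(0,0,68),kn(0),kn(.2),w(88,-34,20.5),w(0,-36,24),w(-42,-63,8),[.5734,-.3374,.024]]
print(np.round(pts,4))
out=[]
for cam,x0,y0,s,W,H in(('scene',215,195,6,130,80),('top',205,185,6,80,85)):
    im=cv2.resize(cv2.imread(f'pics/{cam}0.png')[y0:y0+H,x0:x0+W],None,fx=s,fy=s,interpolation=cv2.INTER_CUBIC) if cam=='scene' else cv2.resize(cv2.imread(f'pics/{cam}0.png')[y0:y0+H,x0:x0+W],None,fx=7,fy=7,interpolation=cv2.INTER_CUBIC)
    s=6 if cam=='scene' else 7
    for i,q in enumerate(proj(cam,pts)):
        p=tuple(int(round(k)) for k in ((q-[x0,y0])*s+s/2))
        cv2.drawMarker(im,p,[(0,0,255),(0,160,0),(255,0,0)][i%3],0,9,1)
    cv2.imwrite(f'pics/ov_{cam}.png',im)
for u,v in((345,165),(355,190),(330,150),(300,130)):
    d=np.load('pics/top0.npy'); k=d[v-3:v+4,u-6:u+7]; print(u,v,atz('top',u,v,.0).round(3),k.min(),k.max())
```

```text
[[ 0.446  -0.183   0.068 ]
 [ 0.4925 -0.2242  0.0585]
 [ 0.4943 -0.2172  0.0585]
 [ 0.5282 -0.2293  0.0205]
 [ 0.4408 -0.2186  0.024 ]
 [ 0.3953 -0.2393  0.008 ]
 [ 0.5734 -0.3374  0.024 ]]
345 165 [ 0.609 -0.404  0.   ] 0.94926155 0.9624742
355 190 [ 0.553 -0.425  0.   ] 0.94003534 0.9569951
330 150 [ 0.643 -0.371  0.   ] 0.9542581 0.96735746
300 130 [ 0.689 -0.305  0.   ] 0.0 0.9712255
```

View pics/ov_scene.png

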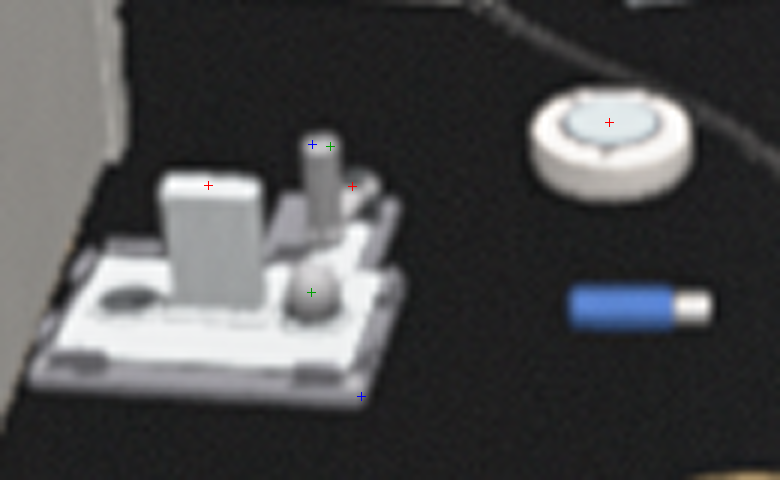

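View pics/ov_top.png

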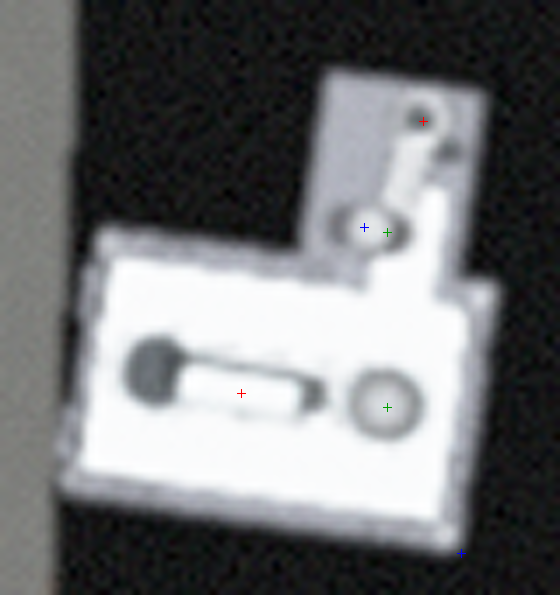

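>>> play_rows(moves=[[0.5,0,0,4,0],[0.5,0,0,8,0],[0.5,0,0,11,0],[0.5,1,-3,12,0],[0.5,3,-7,12,0],[0.5,5,-11,12,-3],[0.5,7,-15,12,-6],[0.5,9,-19,12,-9],[0.5,11,-23,12,-12],[0.5,13,-27,12,-15],[0.5,15,-31,12,-16.5],[0.5,17,-35,12,-16.5],[0.5,19,-39,12,-16.5],[0.5,21,-43,12,-16.5],[0.5,23,-47,12,-16.5],[0.5,25,-51,12,-16.5],[0.5,27,-55,12,-16.5],[0.5,29,-59,12,-16.5],[0.5,31,-63,12,-16.5],[0.5,33,-66,12,-16.5]])

```text
time: 1.77
position: [0.4326, -0.117, 0.3511]
tool_rot: [-0.0, 0.259, 0.966, 0.0]
force: [0.7, 1.1, -0.3]
opening: 0.505
grip_force: 0.0
```

The overlay agrees with the picture: fin, ball and window match. The knob is at about 0.12 rad, near (0.494, -0.220).

>>> play_rows(moves=[[0.5,0,0,0,0],[0.5,0,0,0,0]])

```text
time: 1.93
position: [0.4331, -0.1165, 0.3501]
tool_rot: [-0.001, 0.261, 0.965, 0.0]
force: [-1.2, 0.6, -0.7]
opening: 0.498
grip_force: 0.0
```

Run:
```python
from h import *
s=status.state();print(s['time'],s['position'],s['tool_rot'],s['joint_pos'])
```

```text
1.9333 [ 0.4331042  -0.11646361  0.35013224] [-1.20140424e-03  2.60872329e-01  9.65372560e-01  6.54952225e-05] [-2.62785907e-01  1.04279652e-01 -2.81571630e-02  1.44076217e+00
  1.33729464e-04  2.65065746e-01]
```

>>> play_rows(moves=[[0.5,1.5,-2.6,0,0],[0.5,3,-5.2,0,0],[0.5,4.6,-7.8,-1,0],[0.5,6.1,-10.35,-4,0],[0.5,6.1,-10.35,-8,0],[0.5,6.1,-10.35,-12,0],[0.5,6.1,-10.35,-16,0],[0.5,6.1,-10.35,-20,0],[0.5,6.1,-10.35,-22,0],[0.5,6.1,-10.35,-22,0],[0.5,6.1,-10.35,-22,0]])

```text
time: 2.85
position: [0.4926, -0.2165, 0.1308]
tool_rot: [-0.002, 0.258, 0.966, 0.0]
force: [0.7, -0.9, 1.0]
opening: 0.5
grip_force: 0.0
```

Run:
```python
from h import *
s=status.state();print(s['position'],s['joint_pos'])
snap('top','t1');snap('scene','s1')
a=cv2.resize(cv2.imread('pics/t1.png')[150:290,195:345],None,fx=2.66,fy=2.66,interpolation=2)
b=cv2.resize(cv2.imread('pics/s1.png')[140:280,195:345],None,fx=2.66,fy=2.66,interpolation=2)
cv2.imwrite('pics/c1.png',np.hstack([a,b]))
```

```text
[ 0.4926351  -0.21652644  0.13080789] [-4.14212925e-01  3.46666748e-01 -2.86751647e-01  9.40649241e-01
  1.71942463e-04  1.07982939e-01]
```

View pics/c1.png

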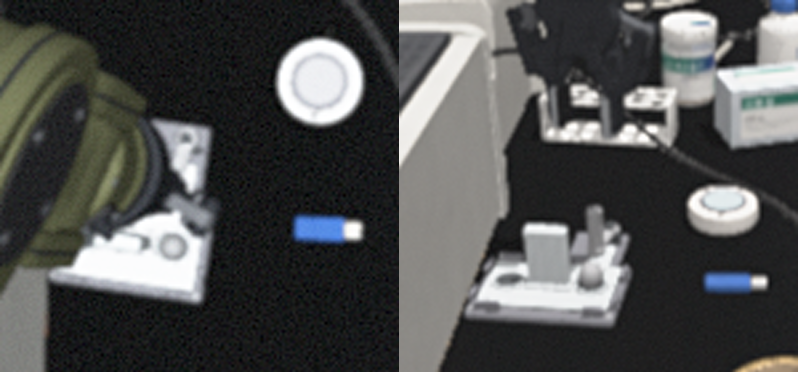

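Run:
```python
from h import *
s=status.state();P=s['position'];print(P)
t=np.array([.504,.864,0])*.028
for q in(P,P+t,P-t,[P[0],P[1],.0585],[.494,-.2195,.0585]): print(q,((proj('scene',q)[0]-[195,140])*2.66).round(), ((proj('top',q)[0]-[195,150])*2.66).round())
```

```text
[ 0.49520843 -0.21806827  0.133389  ]
[ 0.49520843 -0.21806827  0.133389  ] [187. 131.] [148. 173.]
[ 0.50932043 -0.19387627  0.133389  ] [160. 125.] [114. 153.]
[ 0.48109643 -0.24226027  0.133389  ] [214. 137.] [182. 192.]
[np.float64(0.49520843139869364), np.float64(-0.2180682676052502), 0.0585] [191. 208.] [165. 177.]
[0.494, -0.2195, 0.0585] [193. 209.] [167. 178.]
```

>>> play_rows(moves=[[0.5,0,-0.3,-3,0],[0.5,0,-0.3,-6,0],[0.5,0,-0.3,-8,0],[0.5,0,-0.3,-9.5,0],[0.5,0,-0.3,-10,0],[0.5,0,-0.3,-10,0],[0.5,0,-0.3,-10,0]], force=20)

```text
time: 3.53
position: [0.4954, -0.2218, 0.0331]
tool_rot: [0.002, 0.259, 0.966, -0.0]
force: [0.1, -0.1, 0.1]
opening: 0.501
grip_force: 0.0
```

>>> play_rows(moves=[[0.3,0,0,0,0],[0.2,0,0,0,0],[0.1,0,0,0,0],[0,0,0,0,0],[0,0,0,0,0],[0,0,0,0,0],[0,0,0,0,0]], force=20)

```text
time: 4.12
position: [0.4951, -0.2217, 0.0328]
tool_rot: [0.002, 0.259, 0.966, -0.0]
force: [-0.7, 1.3, 6.7]
opening: 0.154
grip_force: 20.6
```

Run:
```python
from h import *
L=[]
for i in range(4):
    s=status.state();L.append(s['position']);eyes.snapshot('top')
print(np.mean(L,0),np.std(L,0),s['force'],s['opening'],s['grip_force'])
P=np.mean(L,0)
c=np.array([.446,-.183]);a=np.radians(-8.3);R=np.array([[np.cos(a),-np.sin(a)],[np.sin(a),np.cos(a)]])
k=R.T@(P[:2]-c)*1e3;d=k-[88,-34];t=np.arctan2(d[1],-d[0]);print(k,np.hypot(*d),t)
f=lambda t:R@[88-36*np.cos(t),-34+36*np.sin(t)]
for n in range(0,13):
    u=t+(1.6-t)*n/12; print(n,((f(u)-f(t))/10).round(2),round(-68*n/12,1))
```

```text
[ 0.4951334  -0.22169279  0.03276918] [8.23748263e-06 5.32070922e-06 1.12508653e-05] [-0.32131179  0.97536562  6.50358544] 0.1540565355852814 20.62557488679886
[ 54.20430827 -31.19480508] 33.91191380851057 0.08281466992011453
0 [0. 0.] 0.0
1 [0.13 0.44] -5.7
2 [0.31 0.85] -11.3
3 [0.55 1.24] -17.0
4 [0.83 1.6 ] -22.7
5 [1.16 1.92] -28.3
6 [1.52 2.19] -34.0
7 [1.92 2.42] -39.7
8 [2.33 2.59] -45.3
9 [2.77 2.71] -51.0
10 [3.22 2.78] -56.7
11 [3.68 2.78] -62.3
12 [4.13 2.73] -68.0
```

>>> play_rows(moves=[[0,0.06,0.22,0,-2.8],[0,0.13,0.44,0,-5.7],[0,0.22,0.65,0,-8.5],[0,0.31,0.85,0,-11.3],[0,0.43,1.05,0,-14.2],[0,0.55,1.24,0,-17],[0,0.69,1.42,0,-19.8],[0,0.83,1.6,0,-22.7],[0,0.99,1.76,0,-25.5],[0,1.16,1.92,0,-28.3],[0,1.34,2.06,0,-31.2],[0,1.52,2.19,0,-34],[0,1.52,2.19,0,-34]])

```text
time: 5.4
position: [0.5085, -0.2006, 0.0326]
tool_rot: [0.001, 0.531, 0.847, -0.002]
force: [-3.9, -2.0, 8.8]
opening: 0.153
grip_force: 21.0
```

>>> play_rows(moves=[[0,0.2,0.12,0,-2.8],[0,0.4,0.23,0,-5.7],[0,0.6,0.32,0,-8.5],[0,0.81,0.4,0,-11.3],[0,1.03,0.46,0,-14.2],[0,1.25,0.52,0,-17],[0,1.47,0.56,0,-19.8],[0,1.7,0.59,0,-22.7],[0,1.93,0.59,0,-25.5],[0,2.16,0.59,0,-28.3],[0,2.38,0.57,0,-31.2],[0,2.61,0.54,0,-34],[0,2.61,0.54,0,-34],[0,2.61,0.54,0,-34]])

```text
time: 6.57
position: [0.5342, -0.1938, 0.0326]
tool_rot: [-0.0, 0.755, 0.656, -0.0]
force: [-4.5, 0.2, 9.4]
opening: 0.152
grip_force: 21.1
```

Run:
```python
from h import *
s=status.state();print(s['position'],s['force'],s['opening'],s['joint_pos'])
c=np.array([.446,-.183]);a=np.radians(-8.3);R=np.array([[np.cos(a),-np.sin(a)],[np.sin(a),np.cos(a)]])
print(R.T@(s['position'][:2]-c)*1e3)
```

```text
[ 0.53418646 -0.19380497  0.03260544] [-4.46051235  0.20928002  9.36322373] 0.15242414416123656 [-3.47862250e-01  4.86417716e-01 -3.49724732e-01  7.35703555e-01
 -3.07491890e-04  1.36348632e+00]
[88.82253913  2.03847002]
```

>>> play_rows(moves=[[0.4,0,0,0,0],[0.5,0,0,0,0],[0.5,0,0,0,0],[0.5,0,0,1,0],[0.5,0,0,4,0],[0.5,0,0,7,0],[0.5,-2,0.3,8,0],[0.5,-4.5,0.6,8,0],[0.5,-7,0.9,8,0],[0.5,-8.8,1.1,8,0],[0.5,-8.8,1.1,8,0],[0.5,-8.8,1.1,8,0],[0.5,-8.8,1.1,8,0]])

```text
time: 7.65
position: [0.4486, -0.1834, 0.112]
tool_rot: [0.001, 0.755, 0.656, 0.001]
force: [0.1, 0.7, 0.7]
opening: 0.503
grip_force: 0.0
```

Run:
```python
from h import *
snap('top','t2');snap('scene','s2')
s=status.state();P=s['position'];print(P,s['force'])
a=cv2.resize(cv2.imread('pics/t2.png')[170:280,205:315],None,fx=3.6,fy=3.6,interpolation=2)
b=cv2.resize(cv2.imread('pics/s2.png')[180:290,205:315],None,fx=3.6,fy=3.6,interpolation=2)
cv2.imwrite('pics/c2.png',np.hstack([a,b]))
print(((proj('scene',[[P[0],P[1],.068]])-[205,180])*3.6)+[396,0])
```

```text
[ 0.44874001 -0.18339689  0.11166504] [ 0.31503621 -0.15145704  0.04611365]
[[556.29521073 161.30254092]]
```

View pics/c2.png

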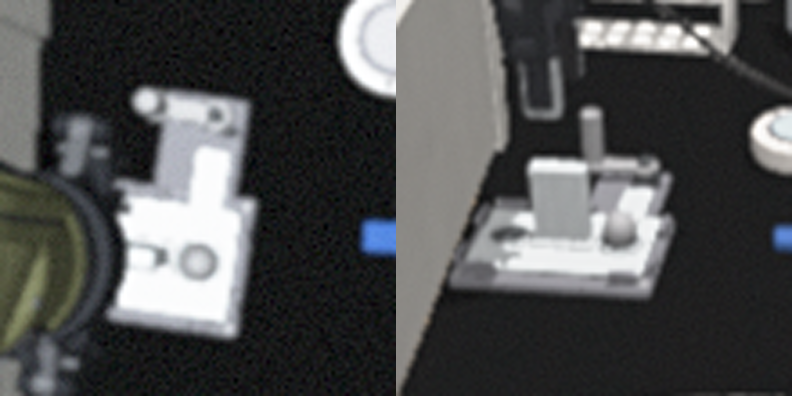

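Hasp bar now points along the dock's +y, with the knob over (148,100) in the left half of the crop. The tongue is free, the ball sits in its pocket, and the fin top is at (560,165) in the right half, matching the TCP. Descending to grasp.

>>> play_rows(moves=[[0.5,-0.2,-0.1,-2,0],[0.5,-0.2,-0.1,-4,0],[0.5,-0.2,-0.1,-6,0],[0.5,-0.2,-0.1,-7.5,0],[0.5,-0.2,-0.1,-8.1,0],[0.5,-0.2,-0.1,-8.1,0],[0.4,-0.2,-0.1,-8.1,0],[0.3,-0.2,-0.1,-8.1,0],[0.25,-0.2,-0.1,-8.1,0],[0.2,-0.2,-0.1,-8.1,0],[0.17,-0.2,-0.1,-8.1,0],[0.14,-0.2,-0.1,-8.1,0],[0.1,-0.2,-0.1,-8.1,0],[0,-0.2,-0.1,-8.1,0],[0,-0.2,-0.1,-8.1,0],[0,-0.2,-0.1,-8.1,0]], force=70)

```text
time: 9.08
position: [0.4457, -0.1842, 0.0311]
tool_rot: [0.001, 0.755, 0.656, 0.0]
force: [-0.5, 0.1, 5.8]
opening: 0.132
grip_force: 68.6
```

>>> play_rows(moves=[[0,0,0,0.1,0],[0,0,0,0.3,0],[0,0,0,0.6,0],[0,0,0,1,0],[0,0,0,1.5,0],[0,0,0,2,0],[0,0,0,2.5,0],[0,0,0,3,0],[0,0,0,3.5,0],[0,0,0,4,0],[0,0,0,4.4,0],[0,0,0,4.7,0],[0,0,0,4.9,0],[0,0,0,5,0],[0,0,0,5,0],[0,0,0,5,0]])

```text
time: 10.42
position: [0.445, -0.1839, 0.0802]
tool_rot: [-0.0, 0.755, 0.656, -0.0]
force: [-0.4, 0.8, -1.8]
opening: 0.131
grip_force: 68.2
```

Run:
```python
from h import *
snap('top','t3');snap('scene','s3')
s=status.state();print(s['position'],s['force'],s['ft_torque'],s['opening'],s['grip_force'])
a=cv2.resize(cv2.imread('pics/t3.png')[170:280,205:315],None,fx=3.6,fy=3.6,interpolation=2)
b=cv2.resize(cv2.imread('pics/s3.png')[160:270,205:315],None,fx=3.6,fy=3.6,interpolation=2)
cv2.imwrite('pics/c3.png',np.hstack([a,b]))
```

```text
[ 0.44487734 -0.18386221  0.08004332] [ 1.07488761  0.24602395 -2.02551226] [ 0.02265241 -0.0584929  -0.06218377] 0.13029028535470094 68.1900680065155
```

View pics/c3.png

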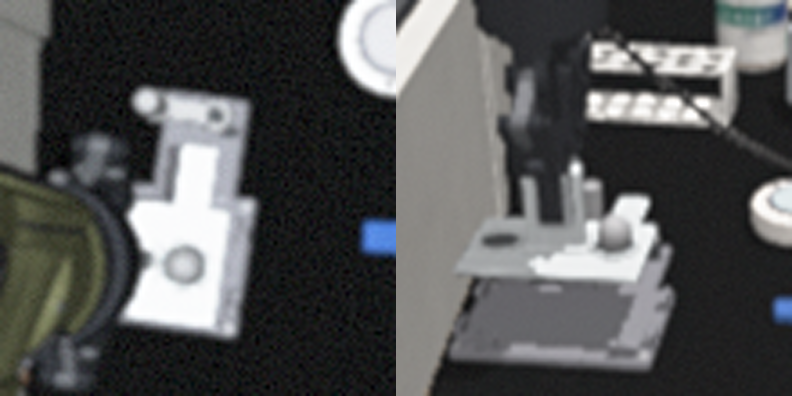

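Tray lifted level, with the ball in its pocket at (183,265). Next I carry it away from the printer, then turn it 90° so it stays clear of the cord.

>>> play_rows(moves=[[0,0.12,-0.2,0.3,0],[0,0.37,-0.6,0.9,0],[0,0.74,-1.2,1.7,0],[0,1.24,-2,2.6,0],[0,1.86,-3,3.5,0],[0,2.48,-3.9,4.4,0],[0,3.1,-4.9,5.2,0],[0,3.72,-5.9,5.9,0],[0,4.34,-6.9,6.4,0],[0,4.96,-7.9,6.6,0],[0,5.58,-8.9,6.6,0],[0,6.2,-9.9,6.6,0],[0,6.82,-10.9,6.6,0],[0,7.44,-11.8,6.6,0],[0,8.06,-12.8,6.6,0],[0,8.56,-13.6,6.6,0],[0,8.93,-14.2,6.6,0],[0,9.18,-14.6,6.6,0],[0,9.3,-14.8,6.6,0],[0,9.3,-14.8,6.6,0]])

```text
time: 12.18
position: [0.5382, -0.3322, 0.1462]
tool_rot: [-0.0, 0.755, 0.656, -0.0]
force: [-0.9, 0.4, -2.8]
opening: 0.132
grip_force: 68.2
```

>>> play_rows(moves=[[0,0,0,0,1],[0,0,0,0,3],[0,0,0,0,6],[0,0,0,0,10],[0,0,0,0,15],[0,0,0,0,21],[0,0,0,0,27],[0,0,0,0,33],[0,0,0,0,39],[0,0,0,0,45],[0,0,0,0,51],[0,0,0,0,57],[0,0,0,0,63],[0,0,0,0,69],[0,0,0,0,75],[0,0,0,0,80],[0,0,0,0,84],[0,0,0,0,87],[0,0,0,0,89],[0,0,0,0,90]])

```text
time: 13.85
position: [0.5377, -0.3313, 0.1464]
tool_rot: [-0.0, 0.069, 0.998, 0.0]
force: [-0.1, 0.2, -2.9]
opening: 0.132
grip_force: 68.3
```

>>> play_rows(moves=[[0,0,0,0,0],[0,0,0,0,0],[0,0,0,0,0],[0,0,0,0,0]])

```text
time: 14.18
position: [0.538, -0.3319, 0.1463]
tool_rot: [-0.0, 0.07, 0.998, 0.0]
force: [-0.4, -0.3, -2.1]
opening: 0.131
grip_force: 68.3
```

Run:
```python
from h import *
snap('top','t4');snap('scene','s4')
s=status.state();P=s['position'];print(P,s['tool_rot'],s['force'],s['grip_force'],s['joint_pos'])
a=cv2.resize(cv2.imread('pics/t4.png')[125:235,260:370],None,fx=3.6,fy=3.6,interpolation=2)
b=cv2.resize(cv2.imread('pics/s4.png')[140:250,245:355],None,fx=3.6,fy=3.6,interpolation=2)
cv2.imwrite('pics/c4.png',np.hstack([a,b]))
for Q in ([.5734,-.3374,.140],[.5734,-.3374,.024],[P[0],P[1],.184]): print((proj('top',Q)[0]-[260,125])*3.6,(proj('scene',Q)[0]-[245,140])*3.6+[396,0])
```

```text
[ 0.53808868 -0.33192819  0.1463111 ] [-1.81549407e-06  6.99273503e-02  9.97552087e-01  4.08290439e-06] [ 0.40773437 -0.91858753 -1.88375526] 68.28099131584167 [-5.52730995e-01  4.85565321e-01 -1.55511073e-02  1.06968691e+00
  5.54709298e-06 -4.12762065e-01]
[191.38379457 170.98434518] [652.12719285 119.40359349]
[197.37548116 198.22769806] [651.51017222 269.60372524]
[178.23235842 229.6561484 ] [646.53896718  75.91244568]
```

View pics/c4.png

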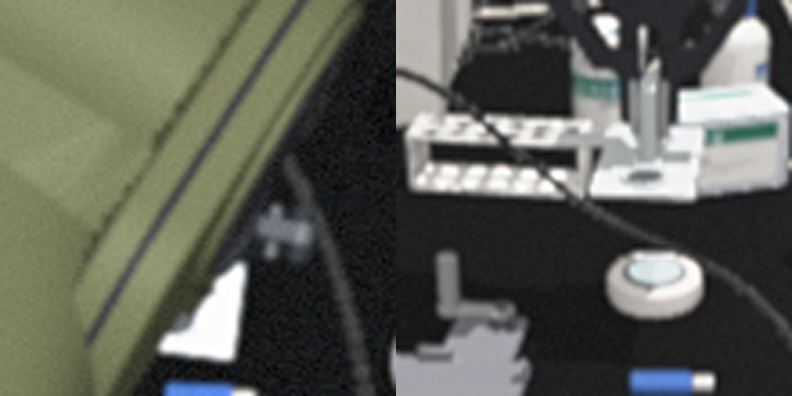

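Tray is above the reader, but the fin hides the ball in the scene view. I'll turn it 65° further so the ball comes into view beside the fin and the tray stays away from the cord.

>>> play_rows(moves=[[0,0.03,-0.06,0,1],[0,0.08,-0.17,0,3],[0,0.15,-0.33,0,6],[0,0.25,-0.55,0,10],[0,0.37,-0.83,0,15],[0,0.49,-1.1,0,20],[0,0.62,-1.4,0,25],[0,0.74,-1.65,0,30],[0,0.86,-1.95,0,35],[0,0.98,-2.2,0,40],[0,1.11,-2.5,0,45],[0,1.23,-2.8,0,50],[0,1.35,-3.05,0,55],[0,1.45,-3.25,0,59],[0,1.53,-3.4,0,62],[0,1.58,-3.55,0,64],[0,1.6,-3.6,0,65],[0,1.6,-3.6,0,65],[0,1.6,-3.6,0,65],[0,1.6,-3.6,0,65]])

```text
time: 15.95
position: [0.554, -0.3679, 0.1463]
tool_rot: [-0.0, -0.477, 0.879, 0.0]
force: [-0.4, -0.0, -2.4]
opening: 0.129
grip_force: 68.3
```

Run:
```python
from h import *
snap('top','t5');snap('scene','s5')
s=status.state();P=s['position'];print(P,s['tool_rot'],s['force'],s['grip_force'])
x0,y0=270,140
im=cv2.resize(cv2.imread('pics/s5.png')[y0:y0+95,x0:x0+90],None,fx=6,fy=6,interpolation=2)
tz=.124
for Q in ([.5734,-.3374,.140],[.5734,-.3374,.024],[P[0],P[1],.184]):
    q=(proj('scene',Q)[0]-[x0,y0])*6+3;print(q);cv2.drawMarker(im,tuple(int(round(k)) for k in q),(0,0,255),0,9,1)
cv2.imwrite('pics/c5.png',im)
```

```text
[ 0.55407434 -0.3678739   0.1463218 ] [-2.66974252e-06 -4.77011681e-01  8.78896954e-01  7.93314427e-06] [-0.7112334   0.33558354 -2.12356372] 68.27951073646545
[279.87865475 202.00598915]
[278.85028703 452.33954206]
[359.7371836  114.83490022]
```

View pics/c5.png

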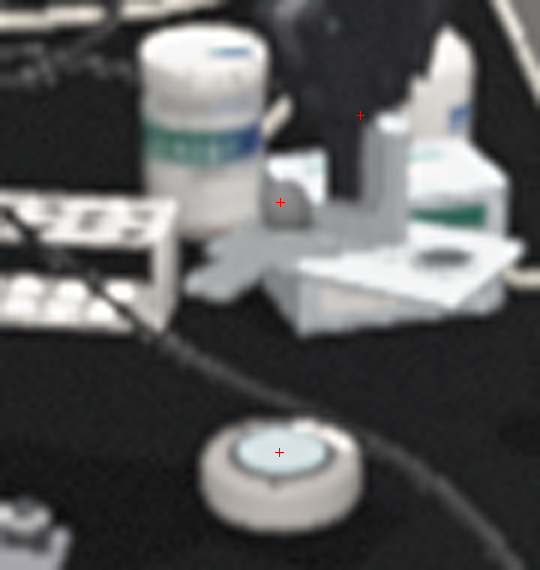

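Run:
```python
from h import *
d=np.load('pics/s5.npy')
# ball patch
L=[]
for v in range(170,178):
    for u in range(314,322):
        if d[v,u]>0: L.append(atd('scene',u,v,d[v,u]))
L=np.array(L);L=L[np.abs(L[:,0]-.57)<.03]
from scipy.optimize import least_squares
r=least_squares(lambda c:np.linalg.norm(L-c,axis=1)-.011,[.573,-.338,.14],loss='soft_l1',f_scale=.001)
print(len(L),L.min(0),L.max(0),r.x,np.abs(r.fun).mean())
# window
W=np.array([atd('scene',u,v,d[v,u]) for v in range(213,218) for u in range(312,322)]);print('win',W.mean(0),W.std(0))
# window/puck contour in s0 depth : reader top points
d0=np.load('pics/scene0.npy');W=[]
for v in range(205,225):
    for u in range(300,335):
        if d0[v,u]>0:
            q=atd('scene',u,v,d0[v,u])
            if .019<q[2]<.03: W.append(q)
W=np.array(W);print(len(W),(W.min(0)+W.max(0))/2,W.mean(0))
```

```text
60 [ 0.55980063 -0.34988378  0.1270153 ] [ 0.57995899 -0.33177617  0.1491737 ] [ 0.57328668 -0.34012944  0.13892715] 0.0009402156186651823
win [ 0.57392072 -0.33879437  0.02340257] [0.00786366 0.00747426 0.00075   ]
248 [ 0.57075334 -0.33879493  0.02232011] [ 0.56840698 -0.3387203   0.02216883]
```

Ball is at (0.573, -0.340, 0.139), within about 2 mm of the window axis. One small trim, then I settle.

>>> play_rows(moves=[[0,0,0.05,0,0],[0,0,0.1,0,0],[0,0,0.15,0,0],[0,0,0.15,0,0],[0,0,0.15,0,0],[0,0,0.15,0,0],[0,0,0.15,0,0],[0,0,0.15,0,0],[0,0,0.15,0,0],[0,0,0.15,0,0]])

```text
time: 16.88
position: [0.5541, -0.3665, 0.1463]
tool_rot: [0.0, -0.477, 0.879, -0.0]
force: [0.1, 0.0, -2.6]
opening: 0.128
grip_force: 68.3
```

Run:
```python
from h import *
s=status.state();print(s['time'],s['position'],s['force'],s['grip_force'],np.abs(s['qvel']).max())
print(ticket.hand_in())
```

```text
16.8833 [ 0.55410508 -0.36648105  0.1463122 ] [ 1.39427697e-01  2.04777298e-03 -2.61209480e+00] 68.27953577041626 0.0015096887820613117
the job is handed in; nothing more can be done
None
```

I swung the hasp a quarter turn, lifted the tray and handed the job in at 16.9 s, with the arm holding the tray still and level about 10 cm above the reader and the ball in its pocket; the last picture put the ball about 2 mm off the window's centre, and I trimmed 1.5 mm of that without looking again.

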